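Line up crucibles by size, nesting the twins

ROBOT

A 6-joint arm with a two-finger parallel gripper is mounted at the origin on a cart in front of the work surface, level with it; the furniture and walls round the work are solid. World frame = base frame: x ahead of the robot, y to its left, z up, the work surface at z = 0. Lengths are in m, angles in rad, forces in N, time in s.
With the tool pointing down it reaches from about 0.3 to 0.875 m from the base axis. Payload 6.4 kg.
Tool frame: the origin (TCP) lies at the very end of the fingers, on their centre line; the grasp point (between the pads) lies 19 mm behind it; z points along the fingers, y is the direction in which the jaws open and shut (so a half turn about z gives the same grasp; the last joint's range is limited). The gripper opens to 88 mm and grips with 3 to 60 N. Pads are 18 mm wide; open, the fingers measure 123 mm over their backs; the gripper's body (75 mm by 187 mm) begins 45 mm behind the grasp point.
Start: joints at [-0.206, 0.181, 1.607, -0, 1.354, -0.206], TCP at [0.575, 0, 0.239] pointing down, gripper open.
Joint ranges: [-2.99, 2.99], [-0.89, 2.07], [0.3, 2.58], [-1.14, 4.28], [0, 2.63], [-3.12, 3.12]. Speed limits (rad/s): [2.57, 2.57, 3.01, 3.14, 3.14, 3.14].

INTERFACE

Orientations are given as [roll, pitch, yaw] about the fixed x, y, z axes, in that order (R = Rz(yaw) Ry(pitch) Rx(roll)).
In Python, from cell import * gives the robot as it stands.
- The arm moves only by the tool servo_tool, never from a script. Its argument "moves" is a list of rows, each a list of 3 entries, a list of its own where there are three numbers: the shift along the tool's x, y, z in cm, then the turn about the tool's z in degrees, then the opening, from -1 (shut) to 1 (fully open). In form: [[[dx, dy, dz], turn, claw], ...]. A call has 1 to 20 rows; each row is the pose to reach, as a shift and turn from the pose commanded when the call began, along the tool's axes at that moment; what a row does not reach only later rows make up. A row lasts 1/10 s, in which the tool goes at most 50 mm and 8.59 degrees, less where a joint would pass 70% of its speed; a pose out of reach is approached as far as the arm can. A call with a gripper value outside its range is refused whole. The fingers move at their own pace and stop on an object; "squeeze" is the grip in N (left out, the last holds). Time passes only in rows, so rows that repeat a pose let the fingers close. It gives the time, the measured TCP pose, the force and the opening at its end, in the units of the state.
- state(): the state, without advancing time (a new reading comes with each control period).
- snapshot(name): name is "scene" or "side" or "wrist"; returns a dict with "image" (420x560x3 uint8, red, green, blue), "fx", "fy", "cx", "cy" (pixels), "rvec" (rotation vector, rad) and "tvec" (3), from world to camera coordinates, as OpenCV has them. Camera axes: x right, y down, z forward; pixel columns grow to the right and rows downward; lengths in m; the calibration is good to about 2 mm. A picture is of the moment at which its call begins. There is no depth.
- job_done(): hands the job in, once; it reports no verdict.
The state is a dict: "clock": time; "joint_positions": joint angles; "qvel": joint speeds; "tau": joint torques, N m; "eef_pos": TCP position; "orientation": TCP orientation; "ft_force": force on the tool from outside, world axes, zero at the start; "ft_torque": the same for the moment, N m; "gripper_width": finger opening in m.
Only numpy, scipy, OpenCV 4.12 (cv2) and the standard library are available. Lean on these libraries where they do the work, as an engineer would, in place of code of your own. Each camera call takes 0.05 s, during which the arm holds its last target.

TASK

Line the four porcelain crucibles up by size on the three cork stands, upright and each centred on its stand: the smallest on the stand next to the timer, the largest on the stand at the other end of the row. The two middle-sized twins share the middle stand, one nested upright in the other; let it down lightly and do not force it, so that they do not jam. Leave the timer where it is.

Things in the scene. Friction and masses are not known exactly. Their poses are not given: they have to be found in the camera images.
- crucible_small_mid (a point): Open white porcelain crucible, a plain tapered round cup, wider at the mouth. The smallest: 50 mm tall, 42 mm across the mouth, 31 mm across the foot, 0.06 kg. Given point: its centre, on the axis half-way up; z is up the axis. Stands upright on the bench at the start.
- crucible_medium_1_mid (a point): White porcelain crucible, plain tapered open cup, the middle size: 72 mm tall, mouth 54 mm, foot 38.8 mm across, wall 2.4 mm, 0.11 kg. One of two alike; nested upright in its twin it stops when the tapers meet, about 34 to 42 mm higher than the twin: grip it within 12 mm of its rim to keep the fingers off the twin. Given point: on the axis half-way up; z up the axis. Starts upright on the bench.
- crucible_medium_2_mid (a point): White porcelain crucible, plain tapered open cup, the middle size: 72 mm tall, mouth 54 mm, foot 38.8 mm across, wall 2.4 mm, 0.11 kg. One of two alike; nested upright in its twin it stops when the tapers meet, about 34 to 42 mm higher than the twin: grip it within 12 mm of its rim to keep the fingers off the twin. Given point: on the axis half-way up; z up the axis. Starts upright on the bench.
- crucible_large_mid (a point): Open white porcelain crucible, a plain tapered round cup, wider at the mouth. The largest: 92 mm tall, 66 mm across the mouth, 47 mm across the foot, 0.18 kg. Given point: its centre, on the axis half-way up; z is up the axis. Stands upright on the bench at the start.
- pad_middle: Round cork stand fixed to the bench, 84 mm across, 10 mm thick, with a fine dark ring near the edge. Origin: centre of its underside. The middle one of the row. Its y axis points along the row to pad_left.
- pad_left: Round cork stand fixed to the bench, 84 mm across, 10 mm thick, with a fine dark ring near the edge. Origin: centre of its underside. The end of the row on the robot's left, about 110 mm from the middle one.
- pad_right: Round cork stand fixed to the bench, 84 mm across, 10 mm thick, with a fine dark ring near the edge. Origin: centre of its underside. The end of the row on the robot's right, about 110 mm from the middle one.
- timer: Small flat white timer with a grey display and buttons, 62x62x19 mm, lying on the bench beyond one end of the row of cork stands, about 120 mm from the end stand (a pale roll of tape lies beyond the other end). Origin: centre of its underside.
Not all that is in view belongs to the job. What is shaped like the part that bears crucible_medium_2_mid but blue is not meant.

How it is judged:
At the end, for the whole second after the job is handed in: Smallest on the end stand by the timer, largest on the other end stand, one medium on the middle stand (each within 15 mm of centre, seated to 6 mm), the other medium nested in it (axes within 8 mm, 22 to 50 mm higher); all upright to 0.15 rad, released, at rest (((y of timer in the frame of pad_middle above 0 m and horizontal distance between crucible_small_mid and pad_left below 0.015 m and height (world z) of crucible_small_mid between 0.029 and 0.041 m and horizontal distance between crucible_large_mid and pad_right below 0.015 m and height (world z) of crucible_large_mid between 0.05 and 0.062 m) or (y of timer in the frame of pad_middle below 0 m and horizontal distance between crucible_small_mid and pad_right below 0.015 m and height (world z) of crucible_small_mid between 0.029 and 0.041 m and horizontal distance between crucible_large_mid and pad_left below 0.015 m and height (world z) of crucible_large_mid between 0.05 and 0.062 m)) and ((horizontal distance between crucible_medium_1_mid and pad_middle below 0.015 m and height (world z) of crucible_medium_1_mid between 0.04 and 0.052 m and horizontal distance between crucible_medium_2_mid and crucible_medium_1_mid below 0.008 m and z of crucible_medium_2_mid in the frame of crucible_medium_1_mid between 0.022 and 0.05 m) or (horizontal distance between crucible_medium_2_mid and pad_middle below 0.015 m and height (world z) of crucible_medium_2_mid between 0.04 and 0.052 m and horizontal distance between crucible_medium_1_mid and crucible_medium_2_mid below 0.008 m and z of crucible_medium_1_mid in the frame of crucible_medium_2_mid between 0.022 and 0.05 m)) and angle between each of crucible_small_mid, crucible_medium_1_mid, crucible_medium_2_mid, crucible_large_mid's own z axis and vertical below 0.15 rad and linear speed of each of crucible_small, crucible_medium_1, crucible_medium_2, crucible_large below 0.02 m/s); the robot touches nothing.
It fails at once if the twins are forced into one another (more than 60 N between them) (contact force between crucible_medium_1 and crucible_medium_2 above 60 N).
It fails at once if the timer is moved by more than 30 mm (distance of timer from where it was at the start of the episode above 0.03 m).
It also fails if it takes over 106 s, if anything falls off the work surface, if the arm or the gripper's body presses on something with over 40 N, if the wrist force passes 120 N, or if a joint passes its speed limit or range.

## Working session

There is one attempt and no reset: what is moved stays moved. The work goes in short steps, Python scripts to look and compute and a tool call to move; the robot and the scene stay as the last step left them, time stands still between calls to the robot, and variables do not carry over. Pictures are saved under pics/ and viewed, and the job is handed in when it is done.

Besides the shell and the picture viewer there is one more tool, called after ">>>" as a command line: name --argument value ..., lists and objects as JSON in quotes. servo_tool: Moves the arm, as the interface text tells. Its arguments: {"type":"object","properties":{"moves":{"type":"array"},"squeeze":{"type":"number"}},"required":["moves"]}

```bash
mkdir -p pics; ls; python3 - <<'E'
from cell import *
import cv2,pickle
S={}
for n in ["scene","side","wrist"]:
    s=snapshot(n);S[n]=s
    cv2.imwrite(f"pics/{n}0.png",s["image"][:,:,::-1])
    print(n,s["fx"],s["fy"],s["cx"],s["cy"],s["rvec"],s["tvec"])
pickle.dump(S,open("s0.pkl","wb"))
print(state())
E
```

```text
pics
scene 422.8079344215391 422.8079344215391 277.45403071587236 208.17561875082396 [ 1.90588452 -0.69473465  0.43812611] [-0.41287144  0.19667446  0.86919635]
side 495.5745833938284 495.5745833938284 279.6757865740259 214.39638942484018 [ 0.41447796 -2.45533859  1.65078319] [0.50975487 0.13012371 0.97808461]
wrist 302.2567842398983 302.2567842398983 280.85942025211693 213.09250546086906 [-2.87292817e+00  4.98598745e-04 -1.87708420e-04] [-0.57444671 -0.03655597  0.38760776]
{'clock': 0.15, 'joint_positions': array([-2.06298157e-01,  1.81374583e-01,  1.60771519e+00, -3.62846026e-05,
        1.35377100e+00, -2.06290126e-01]), 'qvel': array([-0.00172589, -0.00212115, -0.00361811,  0.00048582,  0.00114481,
        0.00070758]), 'tau': array([ 2.17843895e-03, -4.34232402e+01, -3.42173409e+01,  7.02767819e-02,
        3.56537139e-02, -6.69761539e-05]), 'eef_pos': array([5.74624207e-01, 8.59335360e-05, 2.38045241e-01]), 'orientation': array([-3.14034417e+00, -2.25075966e-04,  1.57079599e+00]), 'ft_force': array([-0.48917012, -0.30148568, -0.22301531]), 'ft_torque': array([-0.01174393,  0.02897311,  0.00315631]), 'gripper_width': 0.0881045803910194}
```

View pics/scene0.png

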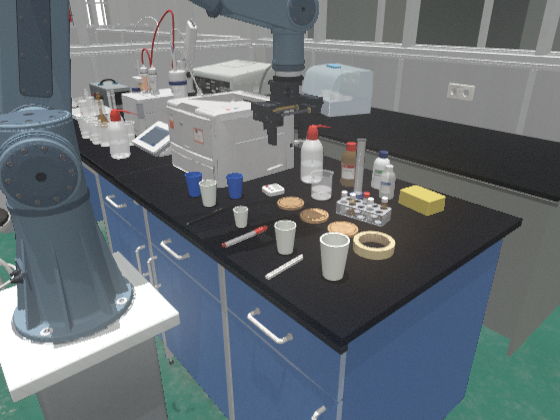

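View pics/side0.png

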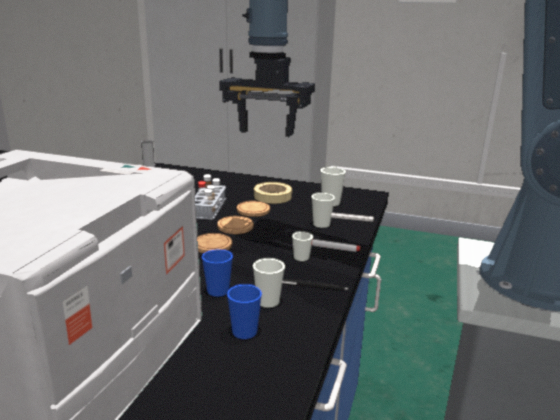

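View pics/wrist0.png

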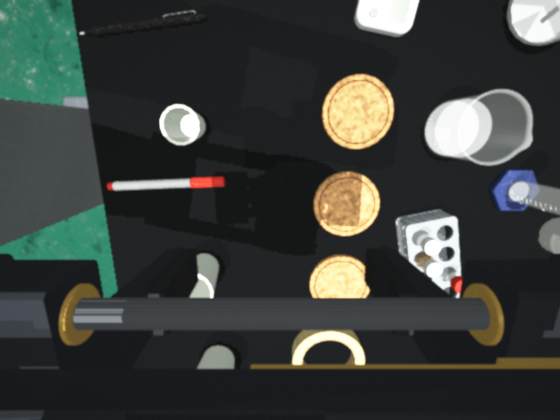

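```bash
python3 - <<'E'
import cv2,pickle,numpy as np
S=pickle.load(open("s0.pkl","rb"))
a=S["scene"]["image"][160:300,170:430,::-1]
cv2.imwrite("pics/c1.png",cv2.resize(a,None,fx=3,fy=3,interpolation=cv2.INTER_CUBIC))
a=S["side"]["image"][150:350,180:400,::-1]
cv2.imwrite("pics/c2.png",cv2.resize(a,None,fx=3,fy=3,interpolation=cv2.INTER_CUBIC))
E
```

```text
(no output)
```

View pics/c1.png

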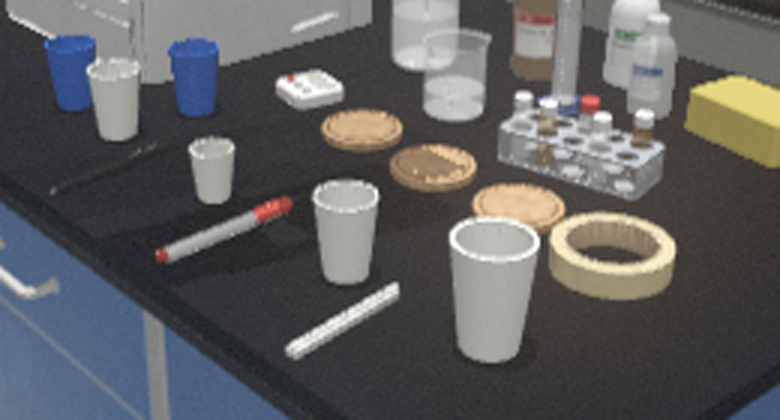

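View pics/c2.png

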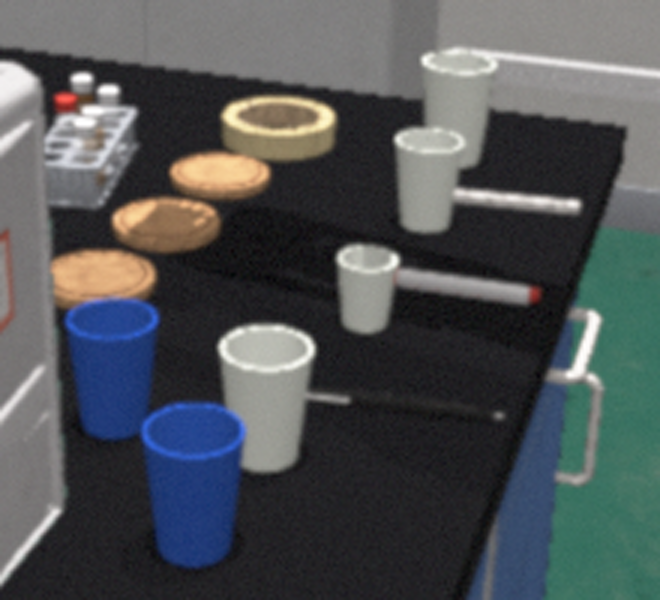

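```bash
cat > h.py <<'E'
import cv2,pickle,numpy as np
from scipy.optimize import least_squares
def ray(s,uv,z):
    R=cv2.Rodrigues(np.array(s["rvec"],float))[0];t=np.array(s["tvec"],float).ravel()
    C=-R.T@t
    uv=np.atleast_2d(np.array(uv,float))
    d=np.c_[(uv[:,0]-s["cx"])/s["fx"],(uv[:,1]-s["cy"])/s["fy"],np.ones(len(uv))]@R
    k=(z-C[2])/d[:,2]
    return (C+k[:,None]*d)[:,:2]
def proj(s,p):
    return cv2.projectPoints(np.array(p,float).reshape(-1,3),np.array(s["rvec"],float),np.array(s["tvec"],float),np.array([[s["fx"],0,s["cx"]],[0,s["fy"],s["cy"]],[0,0,1]]),None)[0].reshape(-1,2)
def masks(s):
    hsv=cv2.cvtColor(s["image"],cv2.COLOR_RGB2HSV)
    white=((hsv[...,1]<50)&(hsv[...,2]>95)).astype(np.uint8)
    cork=((hsv[...,0]>5)&(hsv[...,0]<22)&(hsv[...,1]>70)&(hsv[...,2]>60)).astype(np.uint8)
    blue=((hsv[...,0]>105)&(hsv[...,0]<130)&(hsv[...,1]>120)&(hsv[...,2]>50)).astype(np.uint8)
    return white,cork,blue
def blob(m,seed):
    n,l,st,c=cv2.connectedComponentsWithStats(m)
    k=l[seed[1],seed[0]]
    if k==0:
        ys,xs=np.nonzero(m);i=np.argmin((xs-seed[0])**2+(ys-seed[1])**2);k=l[ys[i],xs[i]]
    mm=(l==k).astype(np.uint8)
    c=max(cv2.findContours(mm,cv2.RETR_EXTERNAL,cv2.CHAIN_APPROX_NONE)[0],key=len)[:,0]
    return c,st[k]
def circ(s,c,z,r,top=None):
    c=c.astype(float)
    if top: c=c[c[:,1]<c[:,1].min()+top]
    P=ray(s,c,z)
    x0=P.mean(0)
    f=lambda x:np.hypot(P[:,0]-x[0],P[:,1]-x[1])-r
    o=least_squares(f,x0,loss='soft_l1',f_scale=0.001)
    return o.x,np.sqrt(np.mean(f(o.x)**2))
E
python3 - <<'E'
from h import *
S=pickle.load(open("s0.pkl","rb"))
W={"small":(.05,.021),"medA":(.072,.027),"medB":(.072,.027),"large":(.092,.033)}
seeds={"scene":{"small":(241,217),"medA":(208,193),"medB":(286,237),"large":(334,256)},
"side":{"small":(302,247),"medA":(268,285),"medB":(322,210),"large":(332,185)}}
for v in seeds:
    s=S[v];w,ck,bl=masks(s)
    for n,sd in seeds[v].items():
        c,st=blob(w,sd);h,r=W[n]
        top=int(st[2]*0.3)
        print(v,n,st,circ(s,c,h,r,top), circ(s,c,h,r,int(st[2]*.2)))
    for n,sd,top in [("blue1",{"scene":(195,184),"side":(245,312)}[v],8),("blue2",{"scene":(235,185),"side":(217,273)}[v],8)]:
        c,st=blob(bl,sd);print(v,n,st,circ(s,c,.072,.027,int(st[2]*.3)))
    for n,sd in {"scene":{"L":(290,203),"M":(314,215),"R":(342,229)},"side":{"L":(213,242),"M":(235,224),"R":(253,208)}}[v].items():
        c,st=blob(ck,sd);print(v,n,st,circ(s,c,.01,.042,None),circ(s,c,.01,.042,int(st[3]*.6)))
s=S["wrist"];w,ck,bl=masks(s)
for n,sd in {"L":(358,110),"M":(330,203),"R":(335,280)}.items():
    c,st=blob(ck,sd);print("wrist",n,st,circ(s,c,.01,.042))
c,st=blob(w,(182,110));print("wsmall",st,circ(s,c,.05,.021))
# other things: timer, beaker, rack on z~0.02
s=S["scene"]
for n,uv,z in [("timer",(273,189),.019),("beaker base",(322,197),0),("rackL",(337,213),0.0),("rackR",(388,222),0),("tape",(374,243),.02),("box front corner",(213,183),0),("bottle",(312,180),0),("box right corner",(293,165),0)]:
    print(n,ray(s,uv,z))
E
```

```text
scene small [233 205  16  23 281] (array([0.46480525, 0.07416106]), np.float64(0.001992971653885891)) (array([0.46501465, 0.07414397]), np.float64(0.0020897544436082154))
scene medA [   69     0   491   207 59037] (array([1.64467366, 0.78640064]), np.float64(81.51391092631427)) (array([3.34282153, 2.45556086]), np.float64(101.05991686546405))
scene medB [274 220  23  35 631] (array([ 0.46738232, -0.1125815 ]), np.float64(0.0012276511261310233)) (array([ 0.46724293, -0.11240908]), np.float64(0.0012635626858673418))
scene large [ 319  232   31   49 1203] (array([ 0.47859096, -0.26441071]), np.float64(0.0009152118880745709)) (array([ 0.47857497, -0.26440101]), np.float64(0.000982007657945134))
scene blue1 [185 172  17  25 314] (array([0.47405326, 0.34747342]), np.float64(0.002082462924158683))
scene blue2 [226 173  17  26 345] (array([0.56838209, 0.25146268]), np.float64(0.0022368361260051532))
scene L [277 196  27  15 314] (array([0.65754542, 0.08212443]), np.float64(0.006212742866217449)) (array([0.66212114, 0.08700835]), np.float64(0.0023279407923993446))
scene M [300 208  29  16 374
[... 1743 characters left out ...]
)
wrist L [353 107   6   6  22] (array([0.69172132, 0.12013053]), np.float64(0.0012618093766180191))
wrist M [ 313  171   68   66 2713] (array([ 0.65771836, -0.02385847]), np.float64(0.0008628311664357452))
wrist R [346 282   1   1   1] (array([ 0.69318657, -0.1628522 ]), np.float64(8.406744106403963e-09))
wsmall [ 159  103   47   43 1490] (array([0.46764409, 0.072855  ]), np.float64(0.0018950035439962692))
timer [[0.67468665 0.18651042]]
beaker base [[0.78104895 0.06626562]]
rackL [[ 0.72851034 -0.04817315]]
rackR [[ 0.79441483 -0.18320915]]
tape [[ 0.63754684 -0.25568069]]
box front corner [[0.57950425 0.40388521]]
bottle [[0.86408401 0.19833913]]
box right corner [[0.92267599 0.36571561]]
```

>>> servo_tool --moves '[[[-5,2,-2],0,1],[[-10,4,-6],0,1],[[-15,4,-8],0,1],[[-15,4,-8],0,1],[[-15,4,-8],0,1],[[-15,4,-8],0,1]]'

```text
clock: 0.75
eef_pos: [0.6147, -0.15, 0.318]
orientation: [-3.141, -0.001, 1.57]
ft_force: [0.3, 0.3, -0.7]
gripper_width: 0.0881
```

```bash
cat > look.py <<'E'
import sys
from cell import *
import cv2,pickle
k=sys.argv[1];S={}
for n in sys.argv[2:]:
    s=snapshot(n);S[n]=s
    cv2.imwrite(f"pics/{n}{k}.png",s["image"][:,:,::-1])
pickle.dump(S,open(f"s{k}.pkl","wb"))
q=state();print(q["clock"],q["eef_pos"],q["orientation"],q["gripper_width"],q["ft_force"])
E
python3 look.py 1 wrist
```

```text
0.8 [ 0.61449624 -0.14904508  0.31752215] [-3.13988895e+00 -1.37790633e-03  1.57091236e+00] 0.08802056622681684 [-0.78944122 -0.02556855 -0.54269635]
```

View pics/wrist1.png

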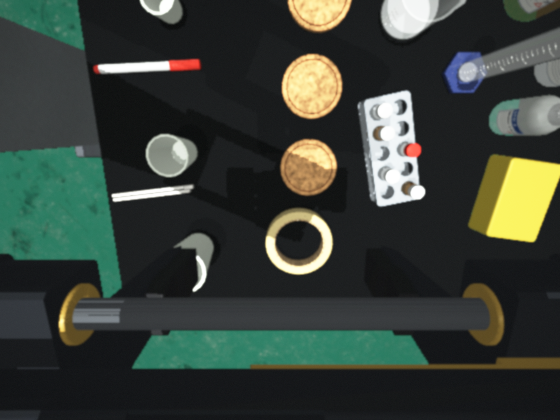

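```bash
python3 - <<'E'
from h import *
def corkm(s):
    h=cv2.cvtColor(s["image"],cv2.COLOR_RGB2HSV)
    m=((h[...,0]>4)&(h[...,0]<25)&(h[...,1]>50)&(h[...,2]>70)).astype(np.uint8)
    return cv2.morphologyEx(m,cv2.MORPH_CLOSE,np.ones((3,3)))
S=pickle.load(open("s1.pkl","rb"))["wrist"];m=corkm(S)
for n,sd in {"M":(312,86),"R":(309,167)}.items():
    c,st=blob(m,sd);print("w1",n,st,circ(S,c,.01,.042))
w=masks(S)[0]
c,st=blob(w,(171,150));print("medB",st,circ(S,c,.072,.027))
c0=c[(c[:,1]>150)|(c[:,0]<165)];print(circ(S,c0,.072,.027))
S0=pickle.load(open("s0.pkl","rb"));S=S0["wrist"];m=corkm(S)
for n,sd in {"L":(358,110),"M":(345,203)}.items():
    c,st=blob(m,sd);print("w0",n,st,circ(S,c,.01,.042))
R=cv2.Rodrigues(S["rvec"])[0];print("cam",-R.T@S["tvec"])
w=masks(S)[0];c,st=blob(w,(182,110));
for z in (.05,): print("small",st,circ(S,c[c[:,0]<195],z,.021))
S=pickle.load(open("s1.pkl","rb"))["wrist"]
print("beaker/rack",ray(S,[(362,100),(375,205),(408,92),(425,200),(384,15)],.0),ray(S,[(362,100),(375,205)],.04))
E
```

```text
w1 M [ 281   53   62   66 3104] (array([ 0.65777731, -0.02431465]), np.float64(0.0006076681031045693))
w1 R [ 280  138   58   58 2495] (array([ 0.65563268, -0.13641894]), np.float64(0.0004845031272744854))
medB [ 146  134   51   43 1681] (array([ 0.47067125, -0.11342431]), np.float64(0.0036695820724013434))
(array([ 0.46994573, -0.11364248]), np.float64(0.0030354889516791958))
w0 L [ 321   73   74   77 4283] (array([0.66456079, 0.08732136]), np.float64(0.0005160592199870349))
w0 M [ 313  171   68   66 3262] (array([ 0.65772594, -0.02387199]), np.float64(0.0007601106539953071))
cam [0.57440169 0.06745775 0.38350657]
small [ 159  103   47   43 1490] (array([0.46659751, 0.07293208]), np.float64(0.00042754468490787333))
beaker/rack [[ 0.73205567 -0.04103636]
 [ 0.76345879 -0.19703227]
 [ 0.79725435 -0.03034114]
 [ 0.84144981 -0.18906522]
 [ 0.75421499  0.06670875]] [[ 0.72191786 -0.04463243]
 [ 0.75061151 -0.18716896]]
```

>>> servo_tool --moves '[[[4,-3,1],0,0.5],[[8,-6,3],0,0.5],[[12,-9,5],0,0.5],[[16,-12,8],0,0.5],[[20,-14,11],0,0.5],[[22.3,-14.8,14],0,0.5],[[22.3,-14.8,18],0,0.5],[[22.3,-14.8,20],0,0.5],[[22.3,-14.8,20],0,0.5],[[22.3,-14.8,20],0,0.5]]'

```text
clock: 1.8
eef_pos: [0.4665, 0.0739, 0.1188]
orientation: [-3.141, -0.0, 1.572]
ft_force: [0.6, 0.2, 0.6]
gripper_width: 0.0659
```

```bash
python3 look.py 2 wrist scene
```

```text
1.9 [0.46802483 0.07319716 0.12016026] [3.13916326e+00 1.79443048e-04 1.57120340e+00] 0.06610883513735218 [ 0.3417384  -0.24766018 -0.82157563]
```

View pics/wrist2.png

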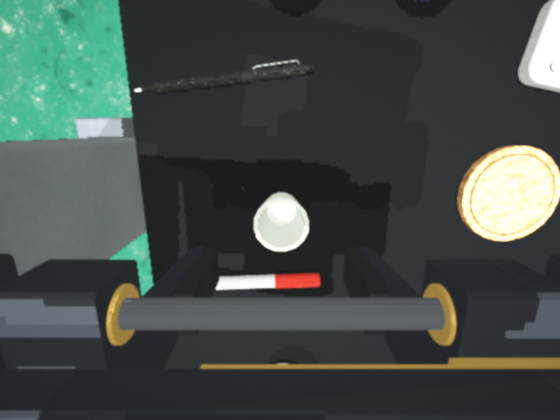

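```bash
python3 - <<'E'
from h import *
S=pickle.load(open("s2.pkl","rb"))["wrist"]
w=masks(S)[0];c,st=blob(w,(281,235));print(st,circ(S,c[c[:,1]>218],.05,.021))
print(proj(S,[(.467,.073,.12),(.467,.073,.05),(.467,.073,.0)]))
E
```

```text
[ 253  192   57   60 2617] (array([0.4664024 , 0.07297275]), np.float64(0.00022955344905679047))
[[282.16689253 265.91695377]
 [281.71138674 225.06174423]
 [281.5239233  208.24778024]]
```

>>> servo_tool --moves '[[[0,0,4],0,0.5],[[0,0,8],0,0.5],[[0,0,9.8],0,0.5],[[0,0,9.8],0,0.5],[[0,0,9.8],0,-1],[[0,0,9.8],0,-1],[[0,0,9.8],0,-1],[[0,0,9.8],0,-1],[[0,0,9.8],0,-1],[[0,0,9.8],0,-1]]' --squeeze 15

```text
clock: 2.9
eef_pos: [0.4681, 0.073, 0.0219]
orientation: [3.139, 0.0, 1.571]
ft_force: [-1.9, -0.3, 7.2]
gripper_width: 0.0384
```

>>> servo_tool --moves '[[[0,0,-3],0,-1],[[0,0,-7],0,-1],[[0,3,-9.5],8,-1],[[0.5,7,-9.5],16,-1],[[1,11,-9.5],24,-1],[[1.43,15,-9.5],32,-1],[[1.43,18.5,-9.5],40,-1],[[1.43,19.75,-9.5],48,-1],[[1.43,19.75,-9.5],56,-1],[[1.43,19.75,-9.5],64,-1],[[1.43,19.75,-9.5],72,-1],[[1.43,19.75,-9.5],80,-1],[[1.43,19.75,-9.5],90,-1],[[1.43,19.75,-9.5],90,-1],[[1.43,19.75,-9.5],90,-1]]'

```text
clock: 4.4
eef_pos: [0.6644, 0.0874, 0.1157]
orientation: [-3.142, 0.0, 0.003]
ft_force: [0.4, 0.1, -0.3]
gripper_width: 0.0381
```

```bash
python3 look.py 3 wrist scene side
```

```text
4.55 [0.66446419 0.08734034 0.1157016 ] [3.14158932e+00 5.71165650e-05 2.37692807e-03] 0.03863535097202925 [-0.08381986 -0.5262042  -1.52094736]
```

View pics/wrist3.png

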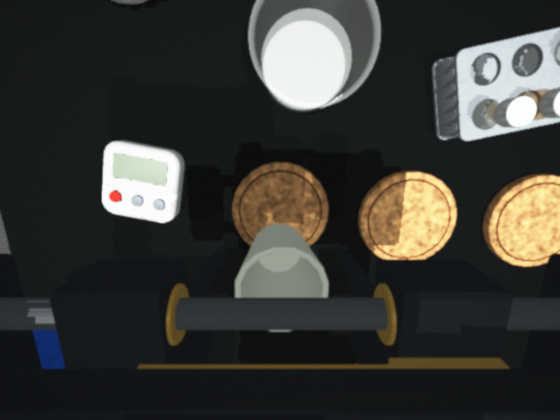

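View pics/scene3.png

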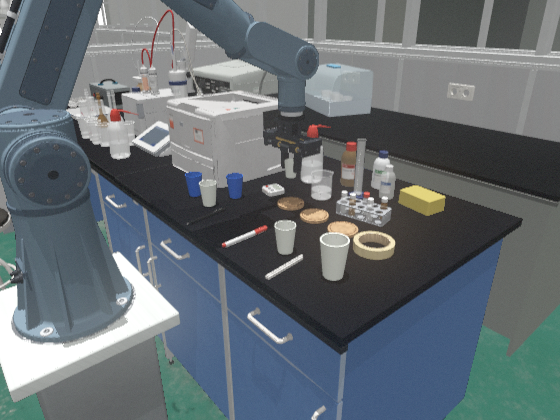

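View pics/side3.png

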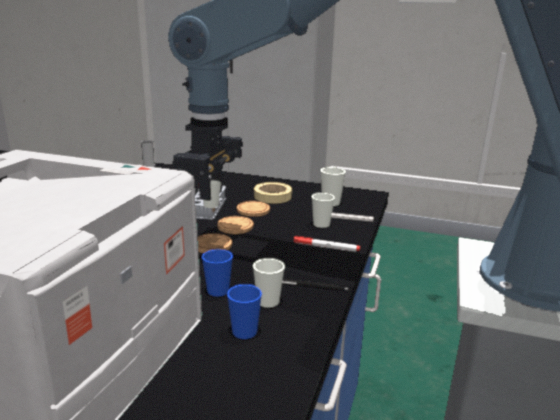

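```bash
python3 - <<'E'
from h import *
S=pickle.load(open("s3.pkl","rb"))["wrist"]
print(proj(S,[(.6645,.0873,.0947),(.6645+.0155,.0873,.0947),(.6645,.0873,.1447),(.6645,.0873,.01)]))
m=masks(S)[1]
m=cv2.morphologyEx(m,cv2.MORPH_CLOSE,np.ones((5,5)))
c,st=blob(m,(270,190));print(circ(S,c[c[:,1]<225],.01,.042))
a=S["image"][150:350,180:400,::-1];cv2.imwrite("pics/c3.png",cv2.resize(a,None,fx=3,fy=3))
E
```

```text
[[279.72208691 249.11610303]
 [279.76223787 224.04718599]
 [279.33584945 293.09459269]
 [280.04962943 211.82084513]]
(array([0.66493618, 0.0873551 ]), np.float64(0.009202599085907925))
```

View pics/c3.png

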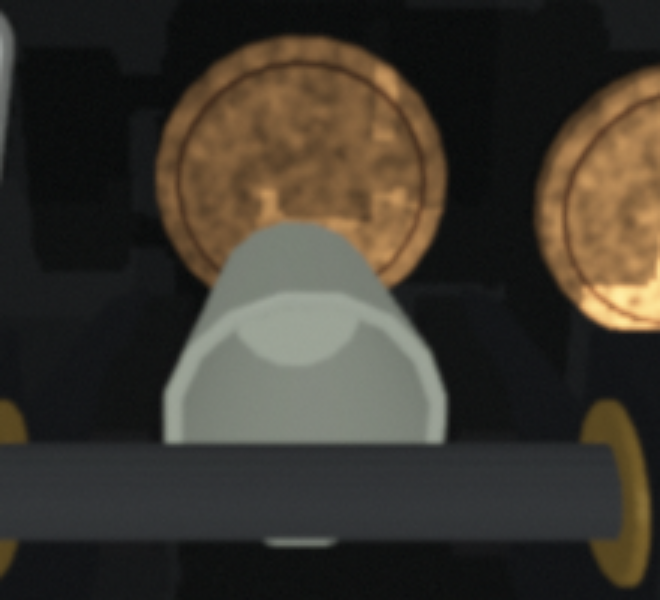

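>>> servo_tool --moves '[[[0,0,4],0,-1],[[0,0,7],0,-1],[[0,0,8.2],0,-1],[[0,0,8.4],0,-1],[[0,0,8.4],0,-1],[[0,0,8.4],0,-1]]'

```text
clock: 5.15
eef_pos: [0.6653, 0.0872, 0.0328]
orientation: [3.141, -0.002, 0.0]
ft_force: [-0.3, -0.9, -1.0]
gripper_width: 0.038
```

>>> servo_tool --moves '[[[0,0,0.1],0,-1],[[0,0,0.1],0,-1],[[0,0,0.1],0,0],[[0,0,0.1],0,0.3],[[0,0,0.1],0,0.3],[[0,0,0.1],0,0.3],[[0,0,-3],0,0.3],[[0,0,-7],0,0.3],[[-3,0,-12],0,0.6],[[-6,0,-16],0,0.6],[[-8,0,-18],0,0.6],[[-8,0,-18],0,0.6]]'

```text
clock: 6.35
eef_pos: [0.5849, 0.0877, 0.217]
orientation: [3.141, -0.007, 0.001]
ft_force: [0.9, -0.6, 0.7]
gripper_width: 0.0702
```

```bash
python3 look.py 4 wrist scene side
```

```text
6.5 [0.58457294 0.08726555 0.21120758] [-3.14156963e+00  9.98991963e-05 -1.34023239e-04] 0.07044866677267649 [ 0.24505678 -0.2460787  -0.11231871]
```

View pics/wrist4.png

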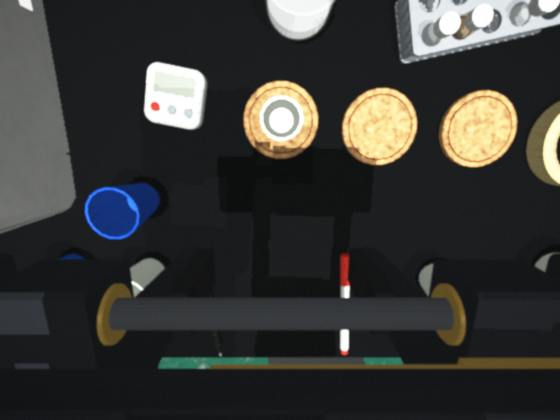

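```bash
python3 - <<'E'
from h import *
def corkm(s):
    h=cv2.cvtColor(s["image"],cv2.COLOR_RGB2HSV)
    m=((h[...,0]>4)&(h[...,0]<25)&(h[...,1]>50)&(h[...,2]>70)).astype(np.uint8)
    return cv2.morphologyEx(m,cv2.MORPH_CLOSE,np.ones((3,3)))
S=pickle.load(open("s4.pkl","rb"))["wrist"];m=corkm(S);w=masks(S)[0]
for n,sd in {"L":(260,140),"M":(380,126),"R":(478,130)}.items():
    c,st=blob(m,sd);print(n,st,circ(S,c,.01,.042))
c,st=blob(w,(280,102));print(st,circ(S,c,.06,.021))
E
```

```text
L [ 243   80   76   79 3074] (array([0.66522657, 0.08730595]), np.float64(0.0003819896628110498))
M [ 341   87   77   79 4229] (array([ 0.65787258, -0.0236118 ]), np.float64(0.00047899065488020794))
R [ 439   89   79   79 4593] (array([ 0.65530156, -0.13539765]), np.float64(0.0010385166025568234))
[ 260   95   44   46 1620] (array([0.66527348, 0.08652733]), np.float64(0.00033799411717145157))
```

>>> servo_tool --moves '[[[-2,4,0],0,0.7],[[-5,8,0],0,0.7],[[-8,12,0],0,0.7],[[-10,16,1],0,0.7],[[-11.5,19,4],0,0.7],[[-11.5,20,7],0,0.7],[[-11.5,20,7],0,0.7],[[-11.5,20,7],0,0.7]]'

```text
clock: 7.3
eef_pos: [0.4691, -0.1124, 0.1406]
orientation: [-3.14, 0.003, -0.001]
ft_force: [0.3, 1.3, -0.2]
gripper_width: 0.0747
```

```bash
python3 look.py 5 wrist
```

```text
7.35 [ 0.47003716 -0.1123601   0.14178899] [-3.14091265e+00  7.15626672e-04  2.38503748e-04] 0.07508565237890243 [ 0.71665999 -0.26027309  0.08768848]
```

View pics/wrist5.png

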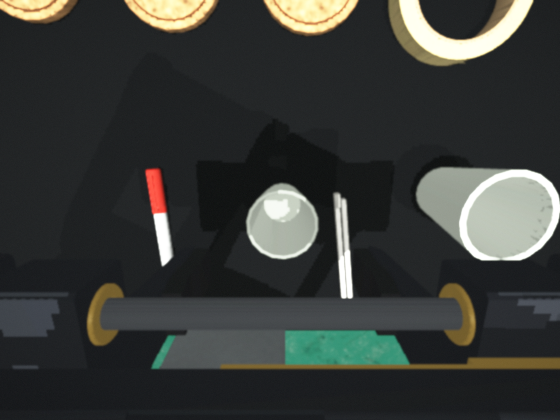

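```bash
python3 - <<'E'
from h import *
S=pickle.load(open("s5.pkl","rb"))["wrist"]
w=masks(S)[0];c,st=blob(w,(282,250));print(st,circ(S,c[c[:,1]>215],.072,.027))
c,st=blob(w,(510,250));print(st,circ(S,c[(c[:,1]>215)&(c[:,0]>475)],.092,.033))
E
```

```text
[ 246  183   73   77 4171] (array([ 0.46889599, -0.11365601]), np.float64(0.00040303294964216194))
[  416   167   144    94 10488] (array([ 0.48110073, -0.26616835]), np.float64(0.0008993452163202642))
```

>>> servo_tool --moves '[[[0,0.1,4],0,0.7],[[0,0.1,8],0,0.7],[[0,0.1,9.9],0,0.7],[[0,0.1,9.9],0,0.7],[[0,0.1,9.9],0,-1],[[0,0.1,9.9],0,-1],[[0,0.1,9.9],0,-1],[[0,0.1,9.9],0,-1],[[0,0.1,9.9],0,-1],[[0,0.1,9.9],0,-1],[[0,0.1,9.9],0,-1]]' --squeeze 18

```text
clock: 8.45
eef_pos: [0.4709, -0.1141, 0.0443]
orientation: [3.141, -0.003, -0.0]
ft_force: [0.5, 2.1, 6.2]
gripper_width: 0.0504
```

>>> servo_tool --moves '[[[0,0,-3],0,-1],[[0,0,-7],0,-1],[[3,-1,-9.5],0,-1],[[7,-3,-9.5],0,-1],[[11,-5,-9.5],0,-1],[[15,-7,-9.5],0,-1],[[18,-8.5,-9.5],0,-1],[[18.8,-9,-9.5],0,-1],[[18.8,-9,-9.5],0,-1],[[18.8,-9,-9.5],0,-1],[[18.8,-9,-9.5],0,-1]]'

```text
clock: 9.55
eef_pos: [0.6563, -0.0245, 0.1377]
orientation: [3.142, 0.001, -0.001]
ft_force: [-0.7, 0.1, -1.0]
gripper_width: 0.0502
```

```bash
python3 look.py 6 wrist
```

```text
9.6 [ 0.65648626 -0.02448089  0.1378104 ] [ 3.14149523e+00  6.20020299e-04 -1.06557411e-03] 0.050153891133596834 [ 0.56171886 -0.62492787 -1.31024406]
```

View pics/wrist6.png

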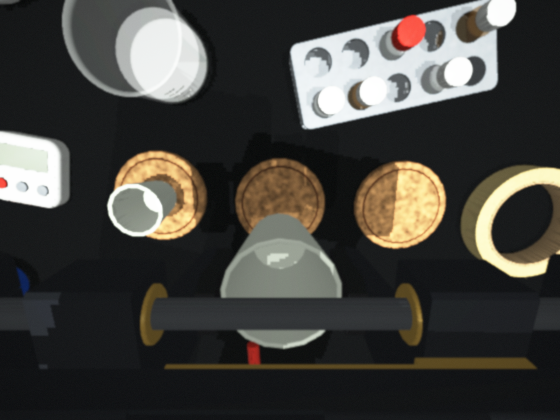

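>>> servo_tool --moves '[[[0.1,0,4],0,-1],[[0.1,0,7],0,-1],[[0.1,0,8.2],0,-1],[[0.1,0,8.4],0,-1],[[0.1,0,8.4],0,-1],[[0.1,0,8.4],0,-1]]'

```text
clock: 10.2
eef_pos: [0.6591, -0.0241, 0.0549]
orientation: [3.141, -0.002, -0.0]
ft_force: [0.3, 0.1, -1.0]
gripper_width: 0.0496
```

>>> servo_tool --moves '[[[0,0,0.1],0,-1],[[0,0,0.1],0,-1],[[0,0,0.1],0,0.2],[[0,0,0.1],0,0.6],[[0,0,0.1],0,0.6],[[0,0,0.1],0,0.6],[[0,0,-3],0,0.6],[[0,0,-7],0,0.6],[[-3,0,-12],0,0.7],[[-6,0,-15],0,0.7],[[-8,0,-16],0,0.7],[[-8,0,-16],0,0.7],[[-8,0,-16],0,0.7]]'

```text
clock: 11.5
eef_pos: [0.5788, -0.0237, 0.2138]
orientation: [3.141, -0.001, -0.0]
ft_force: [0.7, 0.2, -0.5]
gripper_width: 0.0747
```

```bash
python3 look.py 7 wrist scene side
```

```text
11.65 [ 0.57865144 -0.02364419  0.21218147] [-3.14101894e+00  2.01403929e-03 -3.05067757e-05] 0.07508972856604716 [0.7085554  1.3478229  0.05709424]
```

View pics/wrist7.png

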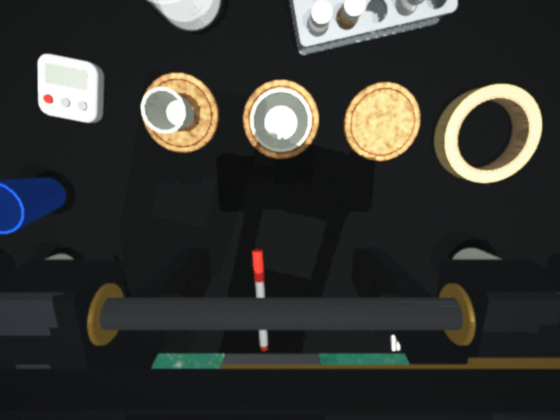

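```bash
python3 - <<'E'
from h import *
S=pickle.load(open("s7.pkl","rb"))["wrist"];w=masks(S)[0]
c,st=blob(w,(281,92));print(st,circ(S,c,.082,.027),circ(S,c[c[:,1]<115],.082,.027))
c,st=blob(w,(170,90));print(st,circ(S,c,.06,.021))
for v in ("side",):
    s=pickle.load(open("s7.pkl","rb"))[v];w=masks(s)[0];c,st=blob(w,(268,285));print(st,circ(s,c,.072,.027,int(st[2]*.2)))
E
```

```text
[ 250   88   62   64 3100] (array([ 0.65519245, -0.02431438]), np.float64(0.0005224020659383247)) (array([ 0.65462103, -0.02422447]), np.float64(0.00026600701853778786))
[ 140   87   54   47 1863] (array([0.66492311, 0.08517114]), np.float64(0.0022025355252146307))
[ 252  258   44   49 1210] (array([0.47483663, 0.25685677]), np.float64(0.0008666548629884402))
```

>>> servo_tool --moves '[[[-2,-4,0],0,0.55],[[-4,-8,0],0,0.55],[[-6,-12,0],0,0.55],[[-8,-16,0],0,0.55],[[-10,-20,0],0,0.55],[[-10.3,-24,1],0,0.55],[[-10.3,-27,4],0,0.55],[[-10.3,-28,6.5],0,0.55],[[-10.3,-28,6.5],0,0.55],[[-10.3,-28,6.5],0,0.55],[[-10.3,-28,6.5],0,0.55]]'

```text
clock: 12.75
eef_pos: [0.4766, 0.2558, 0.1497]
orientation: [-3.141, -0.001, -0.001]
ft_force: [0.4, 0.0, 0.0]
gripper_width: 0.0681
```

```bash
python3 look.py 8 wrist side
```

```text
12.85 [0.47675523 0.25575827 0.15008341] [-3.14108405e+00 -2.20544499e-03 -1.28962889e-03] 0.06834313691107932 [0.63269151 0.76765578 0.36050994]
```

View pics/wrist8.png

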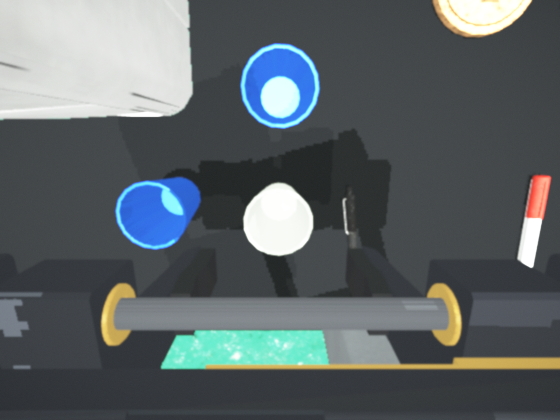

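View pics/side8.png

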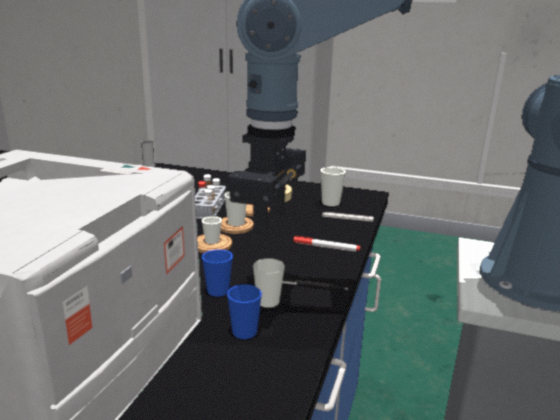

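```bash
python3 - <<'E'
from h import *
S=pickle.load(open("s8.pkl","rb"))["wrist"]
w=masks(S)[0];c,st=blob(w,(278,235));print(st,circ(S,c[c[:,1]>212],.072,.027))
b=masks(S)[2]|((cv2.cvtColor(S["image"],cv2.COLOR_RGB2HSV)[...,1]>100)&(S["image"][...,2]>150)).astype(np.uint8);c,st=blob(b,(130,215));print(st,circ(S,c[(c[:,0]<160)],.072,.027))
E
```

```text
[ 243  182   71   74 4021] (array([0.47533135, 0.25736341]), np.float64(0.00033923342898390914))
[ 115  176   86   74 4789] (array([0.48143256, 0.35519462]), np.float64(0.0006087114442757916))
```

>>> servo_tool --moves '[[[-0.1,-0.1,4],0,0.55],[[-0.1,-0.1,8],0,0.55],[[-0.1,-0.1,10],0,0.55],[[-0.1,-0.1,10.4],0,0.55],[[-0.1,-0.1,10.4],0,0.55],[[-0.1,-0.1,10.4],0,-1],[[-0.1,-0.1,10.4],0,-1],[[-0.1,-0.1,10.4],0,-1],[[-0.1,-0.1,10.4],0,-1],[[-0.1,-0.1,10.4],0,-1],[[-0.1,-0.1,10.4],0,-1]]' --squeeze 15

```text
clock: 13.95
eef_pos: [0.4759, 0.2578, 0.0464]
orientation: [-3.141, -0.003, 0.0]
ft_force: [-0.6, 0.3, 6.1]
gripper_width: 0.0509
```

>>> servo_tool --moves '[[[0,0,-3],0,-1],[[0,0,-7],0,-1],[[0,0,-11],0,-1],[[1,3,-13],0,-1],[[3,6,-13],0,-1],[[5,9,-13],0,-1],[[7,12,-13],0,-1],[[9,15,-13],0,-1],[[11.5,18,-13],0,-1],[[14,21.5,-13],0,-1],[[16,25,-13],0,-1],[[17.5,27.5,-13],0,-1],[[18,28.2,-13],0,-1],[[18,28.2,-13],0,-1],[[18,28.2,-13],0,-1],[[18,28.2,-13],0,-1]]'

```text
clock: 15.55
eef_pos: [0.6538, -0.0231, 0.1747]
orientation: [-3.141, 0.001, 0.002]
ft_force: [0.1, 0.3, -0.8]
gripper_width: 0.0507
```

```bash
python3 look.py 9 wrist scene side
```

```text
15.7 [ 0.65418155 -0.02349849  0.17490768] [-3.14151554e+00 -3.85855860e-05  1.44884812e-03] 0.050644520754967816 [-0.36682949  0.89219984 -0.56756989]
```

View pics/wrist9.png

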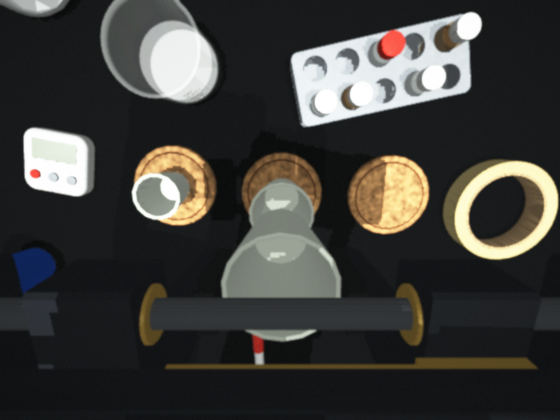

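```bash
python3 - <<'E'
from h import *
S=pickle.load(open("s9.pkl","rb"))
a=S["scene"]["image"][100:260,210:430,::-1];a=cv2.resize(a,None,fx=3,fy=3)
cv2.imwrite("pics/c9a.png",a)
a=S["side"]["image"][130:270,160:330,::-1];cv2.imwrite("pics/c9b.png",cv2.resize(a,None,fx=4,fy=4))
E
```

```text
(no output)
```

View pics/c9a.png

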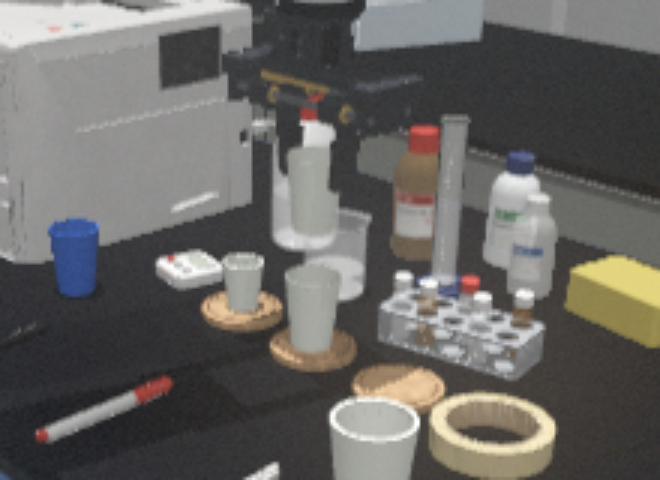

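View pics/c9b.png

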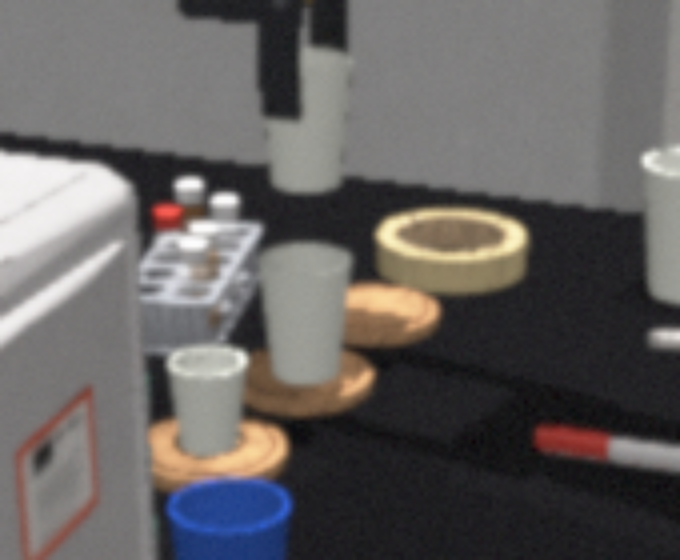

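>>> servo_tool --moves '[[[0.1,0,2],0,-1],[[0.1,0,4],0,-1],[[0.1,0,5.5],0,-1],[[0.1,0,6.5],0,-1],[[0.1,0,7],0,-1],[[0.1,0,7.2],0,-1],[[0.1,0,7.2],0,-1],[[0.1,0,7.2],0,-1]]'

```text
clock: 16.5
eef_pos: [0.6561, -0.0248, 0.1036]
orientation: [3.141, -0.001, -0.0]
ft_force: [0.7, 0.6, -0.6]
gripper_width: 0.0505
```

```bash
python3 look.py 10 scene wrist; python3 - <<'E'
from h import *
S=pickle.load(open("s10.pkl","rb"))
a=S["scene"]["image"][130:240,250:390,::-1];a=cv2.resize(a,None,fx=4,fy=4)
b=S["wrist"]["image"][150:370,180:400,::-1];b=cv2.resize(b,None,fx=2,fy=2)
cv2.imwrite("pics/c10a.png",a);cv2.imwrite("pics/c10b.png",b)
E
```

```text
16.6 [ 0.65601318 -0.02478052  0.10352625] [ 3.14132202e+00 -1.28508431e-03  8.65671753e-06] 0.05112182862962311 [ 0.60263613  0.13193218 -1.49529299]
```

View pics/c10a.png

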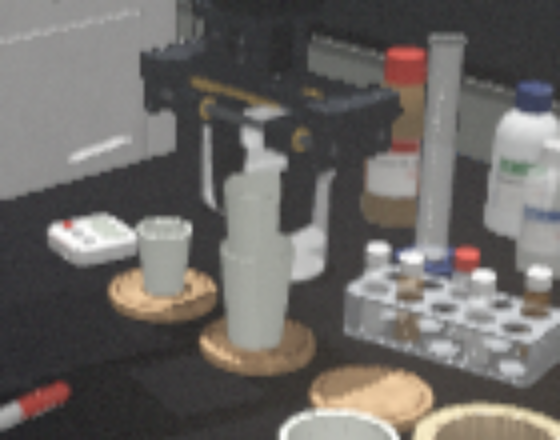

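View pics/c10b.png

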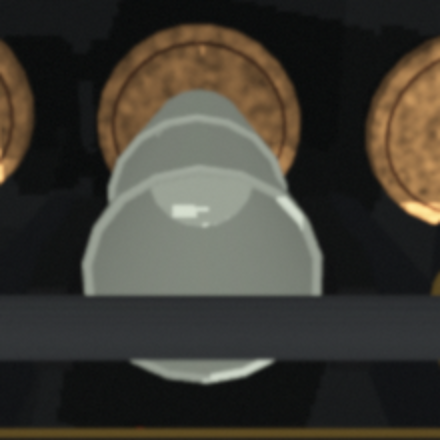

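>>> servo_tool --moves '[[[0,0,0.1],0,-1],[[0,0,0.2],0,-1],[[0,0,0.3],0,-1],[[0,0,0.4],0,-1],[[0,0,0.4],0,-1]]'

```text
clock: 17.1
eef_pos: [0.6554, -0.0246, 0.0985]
orientation: [-3.141, 0.0, 0.0]
ft_force: [-0.2, 0.8, -1.0]
gripper_width: 0.0505
```

>>> servo_tool --moves '[[[0,0,0.1],0,-1],[[0,0,0.2],0,-1],[[0,0,0.2],0,-1]]'

```text
clock: 17.4
eef_pos: [0.6554, -0.0246, 0.0965]
orientation: [-3.141, 0.0, 0.0]
ft_force: [-0.2, 0.3, -0.8]
gripper_width: 0.0506
```

>>> servo_tool --moves '[[[0,0,0.1],0,-1],[[0,0,0.2],0,-1],[[0,0,0.2],0,-1]]'

```text
clock: 17.7
eef_pos: [0.6554, -0.0247, 0.0945]
orientation: [-3.142, 0.0, -0.0]
ft_force: [-1.1, 0.4, -0.9]
gripper_width: 0.0506
```

>>> servo_tool --moves '[[[0,0,0.1],0,-1],[[0,0,0.1],0,-1],[[0,0,0.2],0,-1],[[0,0,0.2],0,-1]]'

```text
clock: 18.1
eef_pos: [0.6554, -0.0247, 0.0925]
orientation: [-3.142, 0.0, 0.0]
ft_force: [0.1, -0.2, 0.3]
gripper_width: 0.0509
```

>>> servo_tool --moves '[[[0,0,0.1],0,-1],[[0,0,0.1],0,-1]]'

```text
clock: 18.3
eef_pos: [0.6555, -0.0246, 0.0917]
orientation: [-3.142, 0.0, 0.0]
ft_force: [-0.0, 0.2, -0.9]
gripper_width: 0.0509
```

>>> servo_tool --moves '[[[0,0,0.1],0,-1],[[0,0,0.1],0,-1]]'

```text
clock: 18.5
eef_pos: [0.6557, -0.0246, 0.0909]
orientation: [-3.142, -0.0, 0.0]
ft_force: [-0.6, 1.0, 1.2]
gripper_width: 0.0505
```

>>> servo_tool --moves '[[[0,0,0.1],0,-1],[[0,0,0.1],0,-1]]'

```text
clock: 18.7
eef_pos: [0.6559, -0.0246, 0.0902]
orientation: [-3.142, -0.001, 0.0]
ft_force: [-0.8, 2.3, 2.8]
gripper_width: 0.0507
```

```bash
python3 look.py 11 scene wrist; python3 - <<'E'
from h import *
S=pickle.load(open("s11.pkl","rb"))
a=S["scene"]["image"][130:240,250:390,::-1];a=cv2.resize(a,None,fx=4,fy=4)
b=S["wrist"]["image"][150:370,180:400,::-1];b=cv2.resize(b,None,fx=2,fy=2)
cv2.imwrite("pics/c11.png",np.hstack([a[:, :350],b]))
E
```

```text
18.8 [ 0.65585279 -0.02457543  0.09016127] [-3.14158626e+00 -7.79259811e-04  6.40173806e-05] 0.05071635414423012 [-0.49537923  1.22943731  3.87167084]
```

View pics/c11.png

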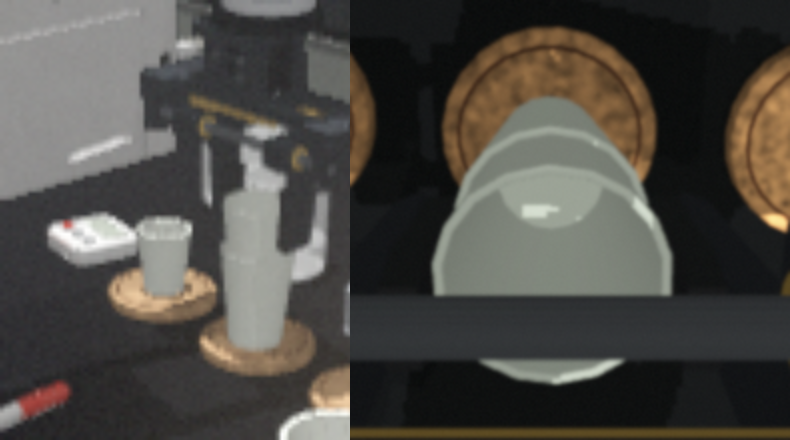

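>>> servo_tool --moves '[[[0,0,0],0,0.2],[[0,0,0],0,0.5],[[0,0,0],0,0.5],[[0,0,0],0,0.5],[[0,0,-2],0,0.5],[[0,0,-5],0,0.5],[[0,0,-9],0,0.6],[[-3,0,-13],0,0.8],[[-6,2,-15],0,0.8],[[-8,4,-15],0,0.8],[[-8,4,-15],0,0.8],[[-8,4,-15],0,0.8]]'

```text
clock: 20.0
eef_pos: [0.5754, -0.0649, 0.2398]
orientation: [-3.141, -0.0, -0.001]
ft_force: [-0.5, 0.3, -0.1]
gripper_width: 0.0791
```

```bash
python3 look.py 12 scene wrist side; python3 - <<'E'
from h import *
S=pickle.load(open("s12.pkl","rb"))
a=S["scene"]["image"][130:240,250:390,::-1];a=cv2.resize(a,None,fx=4,fy=4)
cv2.imwrite("pics/c12.png",a)
E
```

```text
20.15 [ 0.57586899 -0.06412027  0.23906572] [-3.14106657e+00  7.95017906e-04  5.29822194e-04] 0.07945702844995758 [-0.66325465  0.52073403 -0.36179526]
```

View pics/c12.png

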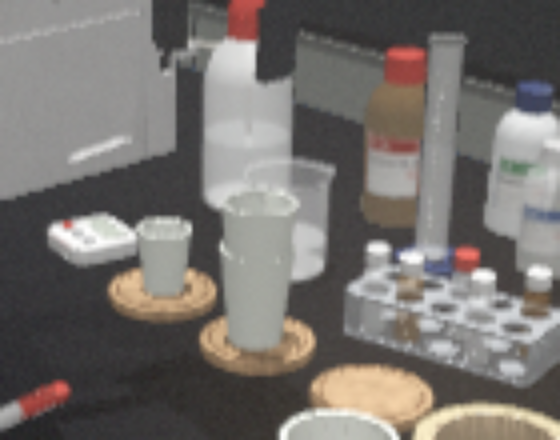

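View pics/wrist12.png

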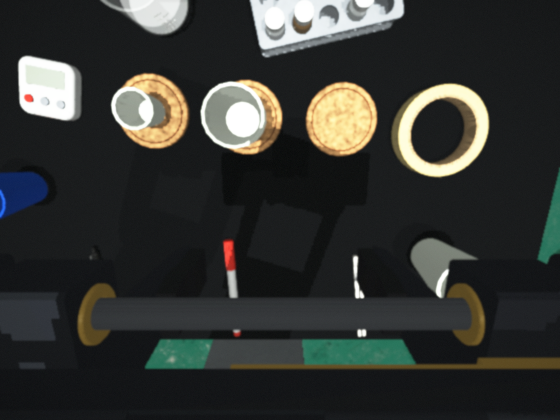

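>>> servo_tool --moves '[[[-2,4,0],0,1],[[-4,8,0],0,1],[[-6,12,0],0,1],[[-8,16,1],0,1],[[-9.5,19,4],0,1],[[-9.5,20,6.5],0,1],[[-9.5,20,6.5],0,1],[[-9.5,20,6.5],0,1]]'

```text
clock: 20.95
eef_pos: [0.4808, -0.264, 0.1744]
orientation: [-3.14, 0.001, 0.0]
ft_force: [-0.9, -0.2, 0.2]
gripper_width: 0.0883
```

```bash
python3 look.py 13 wrist;python3 - <<'E'
from h import *
S=pickle.load(open("s13.pkl","rb"))["wrist"]
w=masks(S)[0];c,st=blob(w,(282,240));print(st,circ(S,c[c[:,1]>215],.092,.033),circ(S,c[c[:,1]>225],.092,.033))
E
```

```text
21.0 [ 0.48147771 -0.26412371  0.17540677] [-3.14157057e+00 -4.55638617e-04  1.10418167e-03] 0.08800679638630907 [-0.02669808 -0.32021651 -0.5371197 ]
[ 241  175   84   86 5455] (array([ 0.48004897, -0.26603338]), np.float64(0.0003800778500178356)) (array([ 0.48005297, -0.26602119]), np.float64(0.0003391054489835557))
```

View pics/wrist13.png

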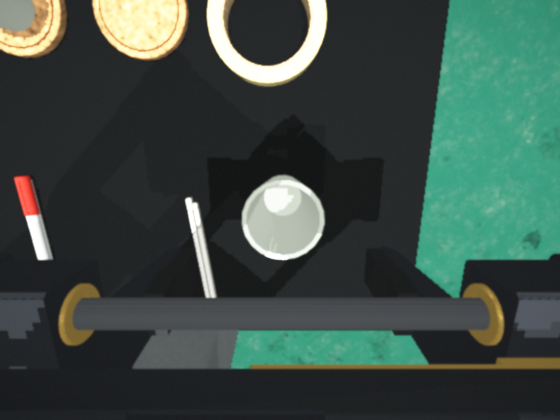

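>>> servo_tool --moves '[[[-0.1,0.2,4],0,1],[[-0.1,0.2,8],0,1],[[-0.1,0.2,10.5],0,1],[[-0.1,0.2,11.3],0,1],[[-0.1,0.2,11.3],0,1],[[-0.1,0.2,11.3],0,-1],[[-0.1,0.2,11.3],0,-1],[[-0.1,0.2,11.3],0,-1],[[-0.1,0.2,11.3],0,-1],[[-0.1,0.2,11.3],0,-1],[[-0.1,0.2,11.3],0,-1]]' --squeeze 20

```text
clock: 22.1
eef_pos: [0.4803, -0.2672, 0.063]
orientation: [3.141, -0.002, -0.0]
ft_force: [-1.0, 1.7, 5.7]
gripper_width: 0.0619
```

>>> servo_tool --moves '[[[0,0,-3],0,-1],[[0,0,-7],0,-1],[[3,-2,-10],0,-1],[[6,-4,-10],0,-1],[[9,-6,-10],0,-1],[[12,-8,-10],0,-1],[[15,-10.5,-10],0,-1],[[17,-12.5,-10],0,-1],[[17.5,-13,-10],0,-1],[[17.5,-13,-10],0,-1],[[17.5,-13,-10],0,-1],[[17.5,-13,-10],0,-1]]'

```text
clock: 23.3
eef_pos: [0.6536, -0.1378, 0.1615]
orientation: [3.142, 0.001, -0.001]
ft_force: [-0.7, -1.0, -2.3]
gripper_width: 0.0614
```

```bash
python3 look.py 14 wrist scene
```

```text
23.4 [ 0.65387282 -0.13774699  0.16182826] [ 3.14145546e+00  1.70497950e-04 -1.49339158e-03] 0.061680662594605064 [-0.44521312 -0.21704259 -1.44550108]
```

View pics/wrist14.png

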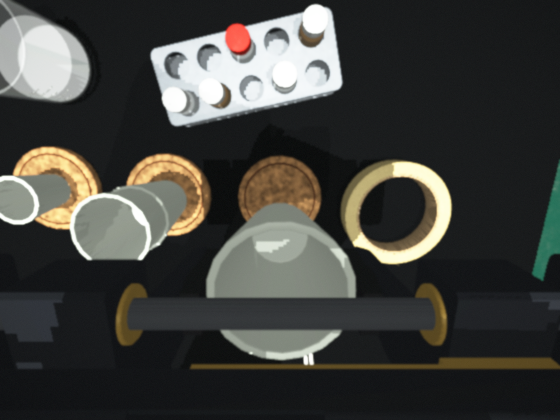

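>>> servo_tool --moves '[[[0.1,-0.1,4],0,-1],[[0.1,-0.1,7],0,-1],[[0.1,-0.1,8.4],0,-1],[[0.1,-0.1,8.7],0,-1],[[0.1,-0.1,8.7],0,-1],[[0.1,-0.1,8.7],0,-1]]'

```text
clock: 24.0
eef_pos: [0.6565, -0.1362, 0.0763]
orientation: [3.141, -0.002, -0.0]
ft_force: [0.3, 0.3, -2.1]
gripper_width: 0.0616
```

>>> servo_tool --moves '[[[0,0,0.1],0,-1],[[0,0,0.2],0,-1],[[0,0,0.2],0,-1],[[0,0,0.2],0,-1]]'

```text
clock: 24.4
eef_pos: [0.6557, -0.1358, 0.0731]
orientation: [3.141, -0.0, 0.0]
ft_force: [-0.0, -0.4, -0.7]
gripper_width: 0.0614
```

>>> servo_tool --moves '[[[0,0,0.1],0,-1],[[0,0,0.1],0,0.5],[[0,0,0.1],0,0.9],[[0,0,0.1],0,0.9],[[0,0,0.1],0,0.9],[[0,0,-3],0,0.9],[[0,0,-7],0,0.9],[[0,0,-11],0,0.9],[[-3,-3,-14],0,0.9],[[-6,-6,-16],0,0.9],[[-8,-9,-17],0,0.9],[[-8,-10,-17],0,0.9],[[-8,-10,-17],0,0.9],[[-8,-10,-17],0,0.9]]'

```text
clock: 25.8
eef_pos: [0.5759, -0.0362, 0.2421]
orientation: [3.141, 0.001, 0.0]
ft_force: [-0.2, 0.1, -0.2]
gripper_width: 0.0839
```

```bash
python3 look.py 15 wrist scene side;python3 - <<'E'
from h import *
A=pickle.load(open("s15.pkl","rb"))
a=A["scene"]["image"][150:260,250:390,::-1];cv2.imwrite("pics/c15.png",cv2.resize(a,None,fx=4,fy=4))
S=A["side"]
a=A["side"]["image"][140:270,160:320,::-1];cv2.imwrite("pics/c15b.png",cv2.resize(a,None,fx=4,fy=4))
E
```

```text
25.95 [ 0.57574908 -0.03674713  0.24164439] [-3.14142084e+00  1.53340639e-03 -1.16363321e-03] 0.08352438956935647 [-0.0698576  -0.02726632  0.13185478]
```

View pics/wrist15.png

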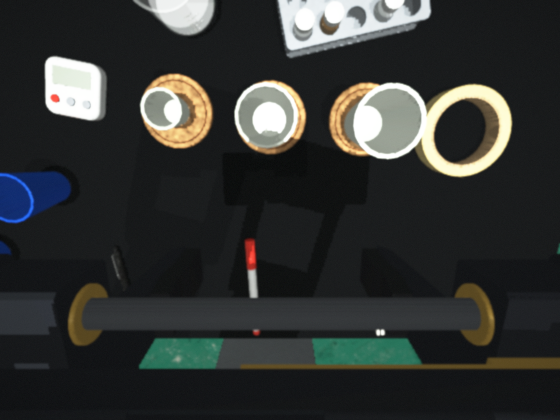

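View pics/c15.png

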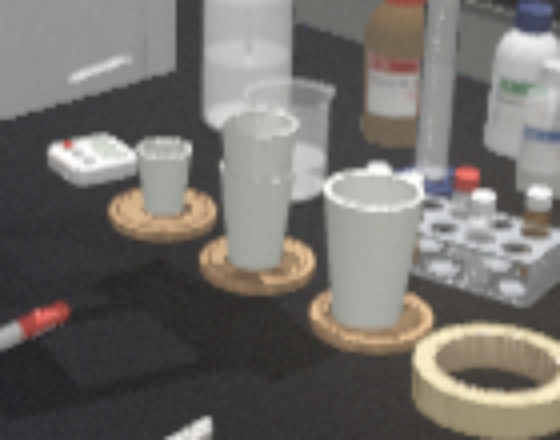

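View pics/c15b.png

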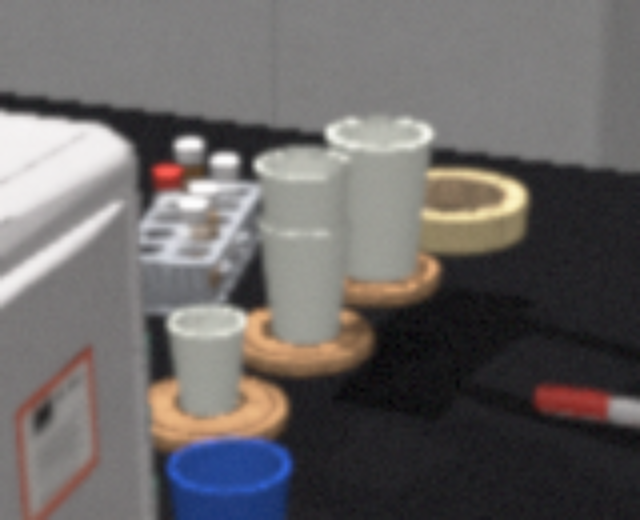

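```bash
python3 - <<'E'
from h import *
A=pickle.load(open("s15.pkl","rb"));S=A["wrist"]
h=cv2.cvtColor(S["image"],cv2.COLOR_RGB2HSV)
w=((h[...,1]<60)&(h[...,2]>95)).astype(np.uint8)
for n,sd,sel,z,r in [("small",(144,105),lambda c:c[:,0]<160,.06,.021),("up",(240,130),lambda c:(c[:,0]<255),.116,.027),("large",(415,140),lambda c:c[:,0]>385,.102,.033)]:
    c,st=blob(w,sd);c=c[sel(c)];print(n,st,circ(S,c,z,r))
    if n=="up":
        for zz in (.106,.111,.116,.121,.126):print(zz,circ(S,blob(w,sd)[0],zz,r))
# triangulate upper rim with scene view
s=A["scene"];ws=masks(s)[0]
for zz in (.106,.111,.116,.121):
    pass
R,t=cv2.Rodrigues(s["rvec"])[0],s["tvec"]
print(proj(s,[(.655,-.0243,.116),(.655,-.0243,.082),(.655,-.0243,.01)]))
E
```

```text
small [ 140   87   50   43 1604] (array([0.66520587, 0.08629058]), np.float64(0.0004295714921871368))
up [ 234   82   64   66 3318] (array([ 0.65595547, -0.02409176]), np.float64(0.0004001892744160138))
0.106 (array([ 0.65638365, -0.02350652]), np.float64(0.0008441342213902603))
0.111 (array([ 0.6561133 , -0.02372944]), np.float64(0.0004662511657538084))
0.116 (array([ 0.65583405, -0.02395922]), np.float64(0.0004569586109280986))
0.121 (array([ 0.65555267, -0.02419438]), np.float64(0.0008289510264598406))
0.126 (array([ 0.65525821, -0.02442477]), np.float64(0.0012860447915880283))
large [ 344   82  166   93 7039] (array([ 0.64413479, -0.19878347]), np.float64(0.015341470247158765))
[[314.90342868 180.07846388]
 [314.52545374 191.312993  ]
 [313.75385901 214.24706208]]
```

```bash
python3 - <<'E'
from h import *
A=pickle.load(open("s15.pkl","rb"));S=A["wrist"]
c,st=blob(masks(S)[0],(415,140))
c=c[(c[:,0]>375)&(c[:,0]<418)];print(circ(S,c,.102,.033))
s=A["scene"];c,st=blob(masks(s)[0],(343,215));print(st,circ(s,c,.102,.033,7))
E
```

```text
(array([ 0.6512228 , -0.13572647]), np.float64(0.00031201544336457136))
[   75     0   485   357 71706] (array([-12.54172233, -12.3232063 ]), np.float64(7.352483431208167))
```

```bash
python3 -c "
from cell import *
print(state()['clock']);print(job_done())"
```

```text
25.95
the job is handed in; nothing more can be done
None
```

I placed all four crucibles on the stands and handed the job in at about 26 s of the 106 s allowed. The smallest is on the left stand by the timer, the twins are nested on the middle stand, and the largest is on the right stand by the tape. The blue crucibles were left alone and the timer was never touched. No verdict was reported.

These are the last camera checks, taken after release:

| Crucible | Off stand centre | Notes |
|---|---|---|
| Smallest | about 1 mm | |
| Lower twin | about 3 mm | measured before nesting |
| Upper twin | | about 1 mm off the lower twin's axis and about 32 mm higher, inside the judged 22–50 mm range but just under the stated 34–42 mm |
| Largest | about 4 mm | wrist view only |

- **Nesting force:** the wrist read at most about 4 N as the upper twin touched down, well under the 60 N limit.
- **Upright:** everything looks upright in the pictures; I did not measure the tilt after release.
- **Failed check:** the scene-camera fit for the largest crucible failed because its outline merged with the background, so the wrist view is the only position check on it.

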